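Pack the tumblers into one tray and stack the empties

ROBOT

A 7-joint arm with a two-finger parallel gripper is mounted at the origin on the work surface. World frame = base frame: x ahead of the robot, y to its left, z up, the work surface at z = 0. Lengths are in m, angles in rad, forces in N, time in s.
With the tool pointing down it reaches from about 0.4 to 0.875 m from the base axis. Payload 19.3 kg.
Tool frame: the origin (TCP) lies at the very end of the fingers, on their centre line; the grasp point (between the pads) lies 19 mm behind it; z points along the fingers, y is the line along which they close (so a half turn about z gives the same grasp; the last joint's range is limited). The gripper opens to 85 mm and grips with 20 to 120 N. Pads are 22 mm wide; open, the fingers measure 114 mm over their backs; the gripper's body (76 mm by 85 mm) begins 54 mm behind the grasp point. The pads swing forward as they close: fully open they stand 13 mm farther back than shut.
Start: joints at [-1.392, 0.521, -0.036, 1.599, 0.021, 1.021, -0.113], TCP at [0.154, 0.606, 0.231] pointing down, gripper open.
Joint ranges: [-2.91, 2.91], [-0.3, 2.13], [-1.5, 1.42], [0.17, 2.43], [-1.26, 4.41], [0.16, 1.93], [-2.52, 2.52]. Speed limits (rad/s): [1.89, 1.89, 2.39, 2.39, 3.01, 3.01, 3.01].

INTERFACE

Orientations are given as [roll, pitch, yaw] about the fixed x, y, z axes, in that order (R = Rz(yaw) Ry(pitch) Rx(roll)).
In Python, from workcell import bot gives the robot as it stands.
- The arm moves only by the tool servo_tool, never from a script. Its argument "plan" is a list of rows, each a list of 7 numbers: the finger opening in cm, from 0 to 8.54, then the shift along the tool's x, y, z in cm, then the turn, a rotation vector about the tool's x, y, z in degrees. In form: [[fingers, x, y, z, wx, wy, wz], ...]. A call has 1 to 10 rows; each row is the pose to reach, as a shift and turn from the pose commanded when the call began, along the tool's axes at that moment; what a row does not reach only later rows make up. A row lasts 1/10 s, in which the tool goes at most 50 mm and 8.59 degrees, less where a joint would pass 70% of its speed; a pose out of reach is approached as far as the arm can. A call with a gripper value outside its range is refused whole. The fingers move at their own pace and stop on an object; "force" is the grip in N (left out, the last holds). Time passes only in rows, so rows that repeat a pose let the fingers close. It gives the time, the measured TCP pose, the force, the opening and the grip force at its end, in the units of the state.
- bot.observe(): the state, without advancing time (a new reading comes with each control period).
- bot.grab_frame(name): name is "scene" or "top" or "wrist"; returns a dict with "frame" (420x560x3 uint8, blue, green, red), "mtx" (3x3 intrinsics, pixels), "k1" (the pictures are not rectified: a ray, as slopes to the right and down, at radius r is drawn at 1 + k1 r^2 times it, then the intrinsics apply), "R" (3x3) and "t" (3): a world point X has camera coordinates R X + t; the wrist camera has in their place "T_tool_cam" (4x4, takes a point from camera to tool coordinates, whose origin is the TCP and whose axes are the flange's). Camera axes: x right, y down, z forward; pixel columns grow to the right and rows downward; lengths in m; the calibration is good to about 2 mm. A picture is of the moment at which its call begins: read the wrist's pose just before it. There is no depth.
- bot.job_done(): hands the job in; it is judged then, once.
The state is a dict: "clock": time; "qpos": joint angles; "qd": joint speeds; "joint_efforts": joint torques, N m; "position": TCP position; "tool_rot": TCP orientation; "force": force on the tool from outside, world axes, zero at the start; "moment": the same for the moment, N m; "grip_width": finger opening in m; "finger_force": force on a finger pad.
Only numpy, scipy, OpenCV 4.12 (cv2) and the standard library are available. Lean on these libraries where they do the work, as an engineer would, in place of code of your own. Each camera call takes 0.05 s, during which the arm holds its last target. There are 200 camera calls.

TASK

Gather the four glass tumblers into the tray that already holds two of them, one standing in each cell, and stack the two trays this empties squarely on top of the spare empty tray, one above the other. Keep the glasses upright, set glasses and trays down gently rather than dropping them, and leave the full tray, the spare tray and the other things on the bench where they are.

Things in the scene. Friction and masses are not known exactly. Their poses are not given: they have to be found in the camera images.
- tray_a: open plywood tray 290 x 76 x 45 mm; origin at the centre of its flat underside, x along its length, z up. Floor and walls 6 mm, all rims and dividers level at 45 mm. Four 64 x 64 mm cells in a row, centred at x = -107, -37, 37, 107 mm. Dividers across it at x = -72, 72 (6 mm thick) and x = 0 (10 mm thick). Holds two tumblers at the start, two cells free.
- tray_b: same tray as tray_a, about 0.3 kg. Holds one tumbler at the start. Emptied, it can be lifted level by pinching the 10 mm thick middle divider (x = 0, across the tray, top at 45 mm) with a finger in each of the two middle cells. Stacked, its underside rests on the rim of the tray below, 45 mm up.
- tray_c: same tray as tray_a, about 0.3 kg. Holds one tumbler at the start. Emptied, it can be lifted level by pinching the 10 mm thick middle divider (x = 0, across the tray, top at 45 mm) with a finger in each of the two middle cells. Stacked, its underside rests on the rim of the tray below, 45 mm up.
- tray_d: same tray as tray_a; empty at the start: the spare tray, base of the stack of empties
- glass1: straight green glass tumbler, 54 mm outside diameter, 110 mm tall, open top, wall 4 mm, about 0.2 kg; origin at the centre of its underside, z up its axis. Standing in a cell, its underside is 6 mm above the tray's and its upper 71 mm are clear of the tray walls. At the start it stands in tray_a.
- glass2: straight green glass tumbler, 54 mm outside diameter, 110 mm tall, open top, wall 4 mm, about 0.2 kg; origin at the centre of its underside, z up its axis. Standing in a cell, its underside is 6 mm above the tray's and its upper 71 mm are clear of the tray walls. At the start it stands in tray_a.
- glass3: straight green glass tumbler, 54 mm outside diameter, 110 mm tall, open top, wall 4 mm, about 0.2 kg; origin at the centre of its underside, z up its axis. Standing in a cell, its underside is 6 mm above the tray's and its upper 71 mm are clear of the tray walls. At the start it stands in tray_b.
- glass4: straight green glass tumbler, 54 mm outside diameter, 110 mm tall, open top, wall 4 mm, about 0.2 kg; origin at the centre of its underside, z up its axis. Standing in a cell, its underside is 6 mm above the tray's and its upper 71 mm are clear of the tray walls. At the start it stands in tray_c.
- tape: bystander: a roll of brown tape lying flat, 110 mm diameter, 48 mm high; origin at the centre of its underside
- mallet: bystander: a wooden mallet 260 mm long lying on the table; origin under its middle, x along the handle towards the head
- jar: bystander: a closed amber jar, 72 mm diameter, 100 mm high; origin at the centre of its underside

How it is judged:
By the outcome, as a careful person would: the job done as asked, in the order asked, and still so for the second after the job is handed in, with the robot touching nothing.
It also fails if it takes over 72 s, if anything falls off the work surface, if the arm or the gripper's body presses on something with over 40 N, if the wrist force passes 120 N, or if a joint passes its speed limit or range.

## Working session

There is one attempt and no reset: what is moved stays moved. The work goes in short steps, Python scripts to look and compute and a tool call to move; the robot and the scene stay as the last step left them, time stands still between calls to the robot, and variables do not carry over. Pictures are saved under pics/ and viewed, at most 13 in all, crops included, and the job is handed in when it is done.

Besides the shell and the picture viewer there is one more tool, called after "Call:" as name(argument=value, ...), one argument or row to a line, values as JSON. servo_tool: Moves the arm, as the interface text tells. Its arguments: {"type":"object","properties":{"plan":{"type":"array","items":{"type":"array","items":{"type":"number"}}},"force":{"type":"number"}},"required":["plan"]}

```bash
mkdir -p pics
cat > h.py <<'E'
import numpy as np, cv2
from workcell import bot
E
python3 - <<'E'
from h import *
s=bot.observe(); print({k:np.round(v,3) for k,v in s.items()})
for n in ("top","scene"):
    f=bot.grab_frame(n); cv2.imwrite(f"pics/{n}0.png",f["frame"]); np.save(f"pics/{n}0.npy",f,allow_pickle=True)
    print(n,np.round(f["mtx"],1).tolist(),f["k1"],np.round(f["R"],3).tolist(),np.round(f["t"],3), np.round(-f["R"].T@f["t"],3))
E
```

```text
{'clock': np.float64(0.0), 'qpos': array([-1.392,  0.522, -0.036,  1.6  ,  0.021,  1.021, -0.113]), 'qd': array([-0.   , -0.001, -0.   , -0.   ,  0.001,  0.003,  0.   ]), 'joint_efforts': array([ 1.0000e-03, -9.2710e+01,  1.9800e+00, -3.6992e+01,  1.8000e-02,
        8.0000e-03, -0.0000e+00]), 'position': array([0.154, 0.605, 0.231]), 'tool_rot': array([-3.14 ,  0.   ,  2.893]), 'force': array([ 0.06 , -0.405, -0.717]), 'moment': array([-0.035, -0.   , -0.046]), 'finger_force': np.float64(0.0), 'grip_width': np.float64(0.085)}
top [[520.2, 0.0, 272.9], [0.0, 520.2, 219.6], [0.0, 0.0, 1.0]] 0.05829074166685428 [[-0.004, -1.0, 0.015], [-0.996, 0.003, -0.093], [0.093, -0.015, -0.996]] [0.035 0.613 1.398] [0.481 0.054 1.448]
scene [[389.4, 0.0, 277.1], [0.0, 389.4, 206.5], [0.0, 0.0, 1.0]] -0.017140114106195037 [[0.09, 0.996, 0.002], [0.544, -0.047, -0.838], [-0.834, 0.076, -0.546]] [-0.087 -0.288  1.631] [ 1.525 -0.052  0.651]
```

View pics/top0.png

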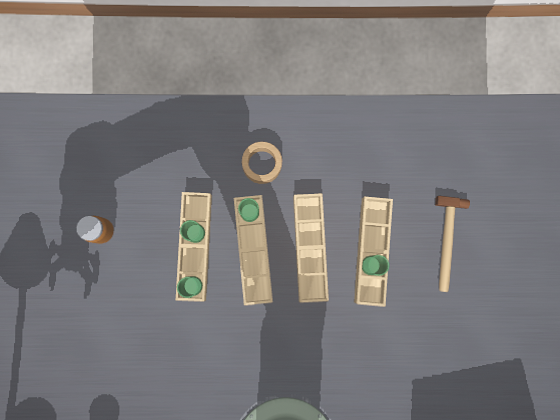

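View pics/scene0.png

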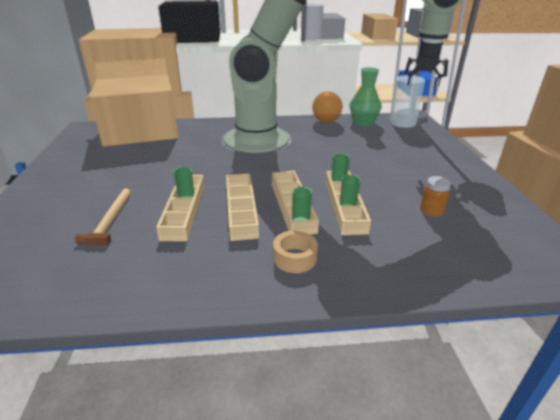

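Top view: tray_a is at about (193,246), with glasses at (193,232) and (190,286). One tray is at (253,250) with its glass at (249,210). The empty spare is at (311,248), and the last tray is at (375,252) with its glass at (374,265). The scene view agrees, showing all glasses upright.

```bash
cat > h.py <<'E'
import numpy as np, cv2
from scipy.spatial.transform import Rotation as Ro
from workcell import bot
def grab(n):
    s=bot.observe(); f=bot.grab_frame(n)
    if n=="wrist":
        R=Ro.from_euler("xyz",s["tool_rot"]).as_matrix(); T=f["T_tool_cam"]
        f["R"]=(R@T[:3,:3]).T; f["t"]=-f["R"]@(R@T[:3,3]+s["position"])
    return f
def rays(f,px):
    p=cv2.undistortPoints(np.float64(px).reshape(-1,1,2),f["mtx"],np.array([f["k1"],0,0,0.]))[:,0]
    return -f["R"].T@f["t"], np.c_[p,np.ones(len(p))]@f["R"]
def plane(f,px,z):
    c,d=rays(f,px); return c+d*((z-c[2])/d[:,2])[:,None]
def proj(f,X):
    return cv2.projectPoints(np.float64(X).reshape(-1,1,3),cv2.Rodrigues(f["R"])[0],f["t"],f["mtx"],np.array([f["k1"],0,0,0.]))[0][:,0]
def tri(f1,p1,f2,p2):
    out=[]
    for a,b in zip(p1,p2):
        A=[];B=[]
        for f,p in((f1,a),(f2,b)):
            c,d=rays(f,[p]); d=d[0]/np.linalg.norm(d[0]); P=np.eye(3)-np.outer(d,d); A.append(P);B.append(P@c)
        out.append(np.linalg.lstsq(np.vstack(A),np.hstack(B),rcond=None)[0])
    return np.array(out)
def hsv(f): return cv2.cvtColor(f["frame"],cv2.COLOR_BGR2HSV)
def wood(f): return cv2.inRange(hsv(f),(8,50,70),(28,200,255))
def green(f): return cv2.inRange(hsv(f),(50,80,20),(90,255,255))
def blobs(m,amin):
    n,l,st,c=cv2.connectedComponentsWithStats(m)
    return [(l==i).astype(np.uint8) for i in range(1,n) if st[i,4]>amin]
E
python3 - <<'E'
from h import *
fs={n:np.load(f"pics/{n}0.npy",allow_pickle=True).item() for n in("top","scene")}
for n,f in fs.items():
    w,g=wood(f),green(f)
    print(n)
    for b in blobs(cv2.morphologyEx(w|g,cv2.MORPH_CLOSE,np.ones((3,3))),600):
        c=max(cv2.findContours(b,0,1)[0],key=cv2.contourArea)
        r=cv2.minAreaRect(c)
        if n=="top":
            P=plane(f,c[:,0],.045)[:,:2]*1000; R=cv2.minAreaRect(P.astype(np.float32)); print(np.round(r[0]),"world",np.round(R[0],1),np.round(R[1],1),round(R[2],1))
    for b in blobs(g,150):
        x,y,ww,hh=cv2.boundingRect(b); print(" green",x,y,ww,hh,b.sum(), np.round(plane(f,[(x+ww/2,y+hh/2)],.116)[0]*1000) if n=="top" else "")
f=fs["scene"]; cv2.imwrite("pics/z.png",cv2.resize(f["frame"][140:290,70:390],None,fx=2.5,fy=2.5,interpolation=cv2.INTER_CUBIC)[:600,:800])
E
```

```text
top
[279.  10.] world [1192.2    6.6] [1534.9   33.6] 89.9
[262. 162.] world [768.   63.2] [106.7 113.6] 90.0
[193. 246.] world [541.3 246.5] [ 80.5 290.4] 87.4
[310. 247.] world [536.8 -67.8] [290.8  79.3] 2.6
[253. 250.] world [531.5  87.6] [290.3  77.2] 5.6
[373. 251.] world [ 527.  -236.8] [ 84.4 290.7] 84.6
[446. 244.] world [ 545.4 -434.8] [ 90.5 256.2] 80.2
 green 239 198 20 24 163 [629.  95. 116.]
 green 181 220 24 22 163 [576. 238. 116.]
 green 363 256 22 19 154 [ 486. -224.  116.]
scene
 green 351 69 29 57 1061 
 green 333 154 27 51 829 
 green 174 167 19 29 436 
 green 293 187 18 33 513
```

Run:
```python
from h import *
f=grab("wrist"); print(np.round(f["T_tool_cam"],3).tolist(),np.round(f["mtx"],1).tolist(),f["k1"]); s=bot.observe();print(s["tool_rot"],s["position"])
```

```text
[[0.001, -0.952, -0.307, 0.08], [1.0, 0.001, 0.002, -0.0], [-0.002, -0.307, 0.952, -0.142], [0.0, 0.0, 0.0, 1.0]] [[376.7, 0.0, 280.9], [0.0, 376.7, 206.8], [0.0, 0.0, 1.0]] -0.09242303915938625
[-3.14075822e+00  4.87137415e-05  2.89274412e+00] [0.15387673 0.6055044  0.2308678 ]
```

```bash
cat >> h.py <<'E'
def go(*ways):
    "ways: (x,y,z mm, yaw deg) -> shift in tool cm and turn deg from the present pose"
    s=bot.observe(); R=Ro.from_euler("xyz",s["tool_rot"])
    print("at",np.round(s["position"]*1000,1),np.round(np.degrees(s["tool_rot"]),2),"w",round(s["grip_width"]*1000,1),"F",np.round(s["force"],1),"t",round(s["clock"],2))
    for x,y,z,w in ways:
        d=R.inv().apply(np.array([x,y,z])/1000-s["position"])*100
        r=(R.inv()*Ro.from_euler("xyz",[180,0,w],degrees=True)).as_rotvec(degrees=True)
        print((x,y,z,w),"->",np.round(d,2).tolist(),np.round(r,1).tolist())
E
python3 -c "
from h import *
go((480,170,300,180))"
```

```text
at [153.9 605.5 230.9] [-179.95    0.    165.74] w 85.0 F [-0.3  0.7 -0.2] t 0.15
(480, 170, 300, 180) -> [-42.33, -34.18, -6.88] [-0.0, -0.0, -14.3]
```

Call:
servo_tool(
  plan=[
    [8.5,-42.3,-34.2,-6.9,0,0,-14.3],
    [8.5,-42.3,-34.2,-6.9,0,0,-14.3],
    [8.5,-42.3,-34.2,-6.9,0,0,-14.3],
    [8.5,-42.3,-34.2,-6.9,0,0,-14.3],
    [8.5,-42.3,-34.2,-6.9,0,0,-14.3],
    [8.5,-42.3,-34.2,-6.9,0,0,-14.3],
    [8.5,-42.3,-34.2,-6.9,0,0,-14.3],
    [8.5,-42.3,-34.2,-6.9,0,0,-14.3],
    [8.5,-42.3,-34.2,-6.9,0,0,-14.3],
    [8.5,-42.3,-34.2,-6.9,0,0,-14.3],
  ],
  force=40,
)

```text
clock: 1.15
position: [0.4518, 0.2066, 0.2946]
tool_rot: [3.141, 0.0, -3.141]
force: [1.3, 1.4, -0.2]
grip_width: 0.085
finger_force: 0.0
```

```bash
python3 -c "
from h import *
go((480,170,300,180))"
```

```text
at [451.8 206.6 294.6] [ 1.7999e+02  1.0000e-02 -1.7995e+02] w 85.0 F [ 1.3  1.4 -0.2] t 1.15
(480, 170, 300, 180) -> [-2.82, -3.67, -0.54] [0.0, 0.0, 0.0]
```

Call:
servo_tool(
  plan=[
    [8.5,-2.8,-3.7,-0.5,0,0,0],
    [8.5,-2.8,-3.7,-0.5,0,0,0],
    [8.5,-2.8,-3.7,-0.5,0,0,0],
    [8.5,-2.8,-3.7,-0.5,0,0,0],
  ],
)

```text
clock: 1.55
position: [0.4784, 0.1724, 0.299]
tool_rot: [3.141, -0.001, -3.14]
force: [0.2, -0.6, 0.4]
grip_width: 0.0848
finger_force: 0.0
```

```bash
python3 -c "
from h import *
go((480,170,300,180))
f=grab('wrist'); cv2.imwrite('pics/w1.png',f['frame']); np.save('pics/w1.npy',f,allow_pickle=True)
"
```

```text
at [478.4 172.4 299. ] [ 1.7999e+02 -4.0000e-02 -1.7989e+02] w 84.8 F [ 0.2 -0.6  0.4] t 1.55
(480, 170, 300, 180) -> [-0.16, -0.24, -0.1] [0.0, -0.0, 0.1]
```

View pics/w1.png

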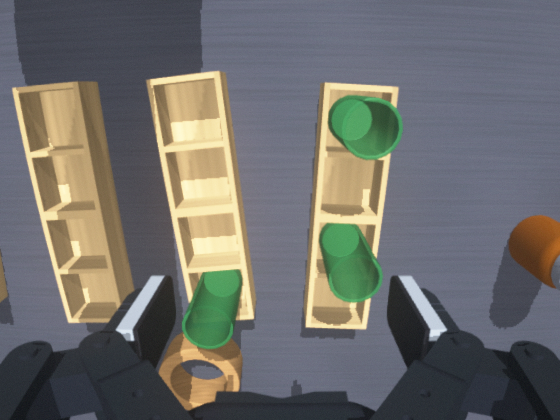

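The wrist view shows tray_d on the left at (75,205), tray_b at (200,200) with its glass rim near (208,325), and tray_a at (350,205). tray_a's glass rims are near (372,128) and (354,278), so its free cells are at (350,185) and (335,315).

```bash
cat >> h.py <<'E'
def glasses(f,z=.116,amin=150):
    "rim centres on plane z, width across"
    g=cv2.inRange(hsv(f),(45,60,10),(90,255,255)); out=[]
    c0=(-f["R"].T@f["t"])[:2]
    for b in blobs(cv2.morphologyEx(g,cv2.MORPH_CLOSE,np.ones((5,5))),amin):
        c=max(cv2.findContours(b,0,1)[0],key=cv2.contourArea)[:,0]
        P=plane(f,c,z)[:,:2]; u=P.mean(0)-c0; u/=np.linalg.norm(u); v=np.array([-u[1],u[0]])
        a=P@u; far=a.max(); sel=a>far-.055; p=P[sel]@v
        out.append((u*(far-.027)+v*(p.max()+p.min())/2,np.ptp(p)))
    return out
def trays(f,z=.045,amin=600):
    "tray centre, angle from the rim edges farthest from the camera"
    c0=(-f["R"].T@f["t"])[:2]; out=[]
    for b in blobs(cv2.morphologyEx(wood(f),cv2.MORPH_CLOSE,np.ones((3,3))),amin):
        c=max(cv2.findContours(b,0,1)[0],key=cv2.contourArea)[:,0]
        P=plane(f,c,z)[:,:2]
        (cx,sz,an)=cv2.minAreaRect((P*1000).astype(np.float32))
        if not(250<max(sz)<340 and 65<min(sz)<130): continue
        L=an if sz[0]>sz[1] else an+90
        L=(L+90)%180-90; u=np.array([np.cos(np.radians(L)),np.sin(np.radians(L))]); v=np.array([-u[1],u[0]])
        C=np.array(cx)/1000
        for d,full,h in((u,max(sz)/1000,.145),(v,min(sz)/1000,.038)):
            s=np.sign((C-c0)@d); C=C+d*s*(full/2-h)
        out.append((C,L,sz))
    return out
E
python3 - <<'E'
from h import *
t=np.load("pics/top0.npy",allow_pickle=True).item(); w=np.load("pics/w1.npy",allow_pickle=True).item()
for n,f in(("top",t),("w",w)):
    print(n)
    for C,L,s in trays(f): print(" tray",np.round(C*1000,1),round(L,2),np.round(s))
    for C,d in glasses(f): print(" glass",np.round(C*1000,1),round(d*1000,1))
def height(A,B,z,key=lambda a:a[0]):
    for a in A:
        b=min(B,key=lambda b:np.linalg.norm(b[0]-a[0]))
        if np.linalg.norm(a[0]-b[0])<.03:
            X=tri(t,proj(t,[[*a[0],z]]),w,proj(w,[[*b[0],z]]))[0]; print(z,"tri",np.round(X*1000,1))
height(trays(t),trays(w),.045); height(glasses(t),glasses(w),.116)
E
```

```text
top
 tray [541.6 248.8] -2.61 [ 81. 290.]
 tray [537.3 -69.4] 2.55 [291.  79.]
 tray [531.6  88.2] 5.62 [290.  77.]
 tray [ 527. -241.] -5.42 [ 84. 291.]
 tray [ 527.5 -439. ] -9.8 [ 90. 256.]
 glass [633.9  97.6] 52.3
 glass [577.5 244.3] 52.3
 glass [ 487.4 -232.7] 51.0
 glass [433.8 250.7] 51.9
w
 tray [532.   86.6] 5.79 [291.  83.]
 tray [536.6 -69.2] 2.74 [290.  98.]
 tray [541.3 249. ] -2.43 [ 81. 291.]
 glass [433.  250.8] 52.8
 glass [576.8 246.1] 53.1
 glass [634.   97.7] 53.2
0.045 tri [541.6 249.   44.3]
0.045 tri [537.1 -69.6  44.2]
0.045 tri [531.2  87.7  48.3]
0.116 tri [634.   97.7 116. ]
0.116 tri [577.5 245.4 114.9]
0.116 tri [433.5 251.5 112.1]
```

```bash
python3 -c "
from h import *
go((634,97.7,200,185.7),(634,97.7,68,185.7))"
```

```text
at [478.3 172.6 299. ] [ 1.7999e+02 -3.0000e-02 -1.7986e+02] w 84.8 F [-0.5  0.6 -0.3] t 1.6
(634, 97.7, 200, 185.7) -> [-15.56, -7.53, 9.89] [0.0, -0.0, -5.6]
(634, 97.7, 68, 185.7) -> [-15.56, -7.53, 23.09] [0.0, -0.0, -5.6]
```

Call:
servo_tool(
  plan=[
    [8.5,-15.6,-7.5,9.9,0,0,-5.6],
    [8.5,-15.6,-7.5,9.9,0,0,-5.6],
    [8.5,-15.6,-7.5,9.9,0,0,-5.6],
    [8.5,-15.6,-7.5,9.9,0,0,-5.6],
    [8.5,-15.6,-7.5,9.9,0,0,-5.6],
    [8.5,-15.6,-7.5,9.9,0,0,-5.6],
    [8.5,-15.6,-7.5,9.9,0,0,-5.6],
  ],
)

```text
clock: 2.3
position: [0.6345, 0.0982, 0.2009]
tool_rot: [3.141, 0.0, -3.041]
force: [0.5, 0.2, 0.4]
grip_width: 0.0852
finger_force: 0.0
```

```bash
python3 -c "
from h import *
go((634,97.7,68,185.7))
f=grab('wrist')
for C,d in glasses(f): print(' glass',np.round(C*1000,1),round(d*1000,1))
"
```

```text
at [634.5  98.2 200.9] [ 1.7996e+02  2.0000e-02 -1.7425e+02] w 85.2 F [0.5 0.2 0.4] t 2.3
(634, 97.7, 68, 185.7) -> [0.06, -0.05, 13.28] [0.0, 0.0, 0.0]
 glass [577.6 246.4] 53.2
 glass [633.7  96.9] 52.5
```

Call:
servo_tool(
  plan=[
    [8.5,0,0,5,0,0,0],
    [8.5,0,0,10,0,0,0],
    [8.5,0,0,13.3,0,0,0],
    [8.5,0,0,13.3,0,0,0],
    [8.5,0,0,13.3,0,0,0],
    [4.5,0,0,13.3,0,0,0],
    [4.5,0,0,13.3,0,0,0],
    [4.5,0,0,13.3,0,0,0],
    [4.5,0,0,13.3,0,0,0],
    [4.5,0,0,13.3,0,0,0],
  ],
  force=40,
)

```text
clock: 3.35
position: [0.6362, 0.0969, 0.0695]
tool_rot: [3.141, 0.003, -3.043]
force: [-1.8, -0.9, 15.0]
grip_width: 0.0531
finger_force: 39.9
```

```bash
python3 -c "
from h import *
go((648.4,244.3,200,177.5))"
```

```text
at [636.2  96.9  69.5] [ 179.97    0.18 -174.36] w 53.1 F [-1.8 -0.9 15. ] t 3.35
(648.4, 244.3, 200, 177.5) -> [-2.7, 14.56, -13.03] [0.0, 0.2, 8.1]
```

Call:
servo_tool(
  plan=[
    [4.5,0,0,-2,0,0,0],
    [4.5,0,0,-5,0,0,0],
    [4.5,0,0,-9,0,0,0],
    [4.5,0,0.5,-12,0,0,0],
    [4.5,-0.5,3,-13,0,0,2],
    [4.5,-1.2,6.5,-13,0,0,4],
    [4.5,-1.8,10,-13,0,0,6],
    [4.5,-2.4,12.8,-13,0,0,7.5],
    [4.5,-2.7,14.5,-13,0,0,8.1],
    [4.5,-2.7,14.5,-13,0,0,8.1],
  ],
)

```text
clock: 4.35
position: [0.647, 0.2471, 0.1977]
tool_rot: [3.14, 0.0, 3.102]
force: [-0.5, 0.8, -2.0]
grip_width: 0.0535
finger_force: 43.1
```

```bash
python3 -c "
from h import *
go((648.4,244.3,70,177.5))
f=grab('wrist')
cv2.imwrite('pics/w2.png',f['frame'])
for C,d in glasses(f): print(' glass',np.round(C*1000,1),round(d*1000,1))
for C,L,s in trays(f): print(' tray',np.round(C*1000,1),round(L,2),np.round(s))
"
```

```text
at [647.  247.1 197.7] [1.7991e+02 1.0000e-02 1.7773e+02] w 53.5 F [-0.5  0.8 -2. ] t 4.35
(648.4, 244.3, 70, 177.5) -> [-0.15, -0.29, 12.77] [0.1, 0.0, 0.2]
 glass [577.2 246. ] 52.6
 glass [767.8 243.9] 127.2
```

View pics/w2.png

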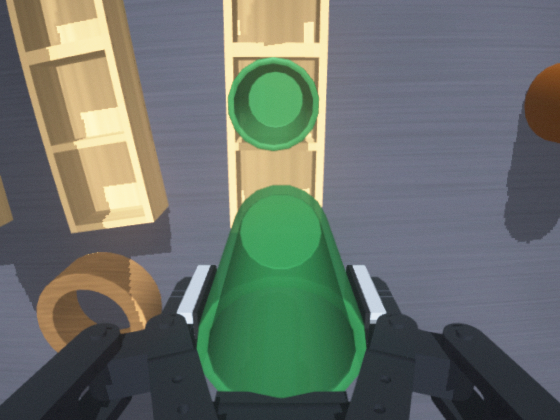

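The carried glass hangs upright between the pads, with its bottom near (281,228). The free end cell of tray_a lies below it at about (280,190), and glass2's rim is at (273,104).

Call:
servo_tool(
  plan=[
    [4.5,-0.2,-0.3,0,0,0,0.2],
    [4.5,-0.2,-0.3,2,0,0,0.2],
    [4.5,-0.2,-0.3,5,0,0,0.2],
    [4.5,-0.2,-0.3,7.5,0,0,0.2],
    [4.5,-0.2,-0.3,7.5,0,0,0.2],
    [4.5,-0.2,-0.3,7.5,0,0,0.2],
  ],
)

```text
clock: 5.0
position: [0.65, 0.2394, 0.1231]
tool_rot: [-3.141, 0.0, 3.094]
force: [-0.2, 0.4, -2.2]
grip_width: 0.0535
finger_force: 43.3
```

```bash
python3 -c "
from h import *
go((649,244.3,70,177.5))
f=grab('wrist')
cv2.imwrite('pics/w3.png',f['frame'])
print([proj(f,[[541.5*1e-3+np.cos(np.radians(-2.5))*a-np.sin(np.radians(-2.5))*b,.249+np.sin(np.radians(-2.5))*a+np.cos(np.radians(-2.5))*b,.045]]).round().tolist() for a,b in((.139,.032),(.139,-.032),(.075,.032),(.075,-.032))])
"
```

```text
at [650.  239.4 123.1] [-1.7998e+02  2.0000e-02  1.7727e+02] w 53.5 F [-0.2  0.4 -2.2] t 5.0
(649, 244.3, 70, 177.5) -> [0.13, 0.49, 5.31] [-0.0, 0.0, -0.2]
[[[337.0, 263.0]], [[239.0, 263.0]], [[342.0, 166.0]], [[235.0, 166.0]]]
```

View pics/w3.png

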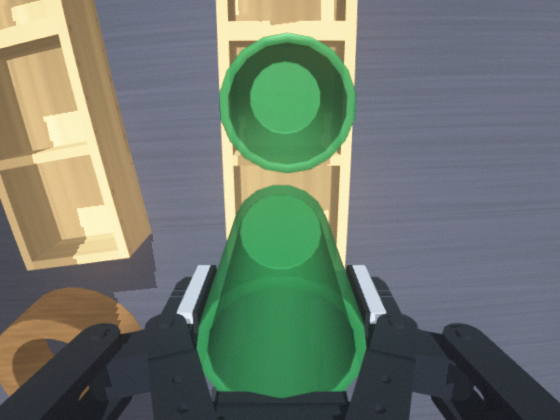

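The glass bottom is at about (281,235) and the cell at about (288,215), so the glass sits roughly 4–5 mm too far towards -y, as the pose reading says. I'll correct that before lowering.

Call:
servo_tool(
  plan=[
    [4.5,0.1,0.4,0,0,0,-0.2],
    [4.5,0.1,0.4,0,0,0,-0.2],
    [4.5,0.1,0.4,0,0,0,-0.2],
  ],
)

```text
clock: 5.35
position: [0.6489, 0.2449, 0.123]
tool_rot: [3.141, 0.001, 3.099]
force: [0.6, -0.6, -2.4]
grip_width: 0.0531
finger_force: 43.3
```

```bash
python3 -c "
from h import *
go((649,244.3,70,177.5))"
```

```text
at [648.9 244.9 123. ] [1.7997e+02 5.0000e-02 1.7757e+02] w 53.1 F [ 0.6 -0.6 -2.4] t 5.35
(649, 244.3, 70, 177.5) -> [-0.01, -0.06, 5.3] [0.0, 0.0, 0.1]
```

Call:
servo_tool(
  plan=[
    [4.5,0,0,1.5,0,0,0],
    [4.5,0,0,3,0,0,0],
    [4.5,0,0,4.2,0,0,0],
    [4.5,0,0,4.8,0,0,0],
    [4.5,0,0,5.1,0,0,0],
    [4.5,0,0,5.3,0,0,0],
    [4.5,0,0,5.35,0,0,0],
    [4.5,0,0,5.35,0,0,0],
  ],
)

```text
clock: 6.15
position: [0.6489, 0.2443, 0.0697]
tool_rot: [-3.142, 0.0, 3.098]
force: [-4.7, -2.1, 7.3]
grip_width: 0.0532
finger_force: 44.1
```

```bash
python3 -c "
from h import *
go((649,244.3,70,177.5))"
```

```text
at [648.9 244.3  69.7] [-1.8000e+02  2.0000e-02  1.7753e+02] w 53.2 F [-4.7 -2.1  7.3] t 6.15
(649, 244.3, 70, 177.5) -> [-0.01, 0.0, -0.03] [-0.0, 0.0, 0.0]
```

Call:
servo_tool(
  plan=[
    [8.5,0,0,0,0,0,0],
    [8.5,0,0,0,0,0,0],
    [8.5,0,0,0,0,0,0],
    [8.5,0,0,-1,0,0,0],
    [8.5,0,0,-4,0,0,0],
    [8.5,0,0,-9,0,0,0],
    [8.5,0,0,-14,0,0,0],
    [8.5,0,0,-16,0,0,0],
    [8.5,0,0,-16,0,0,0],
  ],
)

```text
clock: 7.05
position: [0.6502, 0.2449, 0.2334]
tool_rot: [3.139, 0.006, 3.099]
force: [-0.1, 0.0, -0.2]
grip_width: 0.0854
finger_force: 0.0
```

```bash
python3 -c "
from h import *
go((489,-236,230,174.6))
f=grab('wrist')
cv2.imwrite('pics/w4.png',f['frame'])
for C,d in glasses(f): print(' glass',np.round(C*1000,1),round(d*1000,1))"
```

```text
at [650.2 244.9 233.4] [179.84   0.32 177.53] w 85.4 F [-0.1  0.  -0.2] t 7.05
(489, -236, 230, 174.6) -> [14.03, -48.74, 0.13] [0.2, 0.3, 2.9]
 glass [647.1 244.6] 51.9
```

Call:
servo_tool(
  plan=[
    [8.5,14,-48.7,0.1,0,0,2.9],
    [8.5,14,-48.7,0.1,0,0,2.9],
    [8.5,14,-48.7,0.1,0,0,2.9],
    [8.5,14,-48.7,0.1,0,0,2.9],
    [8.5,14,-48.7,0.1,0,0,2.9],
    [8.5,14,-48.7,0.1,0,0,2.9],
    [8.5,14,-48.7,0.1,0,0,2.9],
    [8.5,14,-48.7,0.1,0,0,2.9],
    [8.5,14,-48.7,0.1,0,0,2.9],
    [8.5,14,-48.7,0.1,0,0,2.9],
  ],
)

```text
clock: 8.1
position: [0.4887, -0.2312, 0.2271]
tool_rot: [3.141, -0.001, 3.048]
force: [0.8, -0.7, 0.6]
grip_width: 0.0853
finger_force: 0.0
```

Call:
servo_tool(
  plan=[
    [8.5,0,0,0,0,0,0],
  ],
)

```text
clock: 8.2
position: [0.4866, -0.2361, 0.2274]
tool_rot: [-3.139, -0.002, 3.04]
force: [0.9, 0.6, 0.7]
grip_width: 0.0851
finger_force: 0.0
```

```bash
python3 -c "
from h import *
go((489,-236,230,174.6))"
```

```text
at [ 486.6 -236.1  227.4] [-1.7987e+02 -9.0000e-02  1.7416e+02] w 85.1 F [0.9 0.6 0.7] t 8.2
(489, -236, 230, 174.6) -> [-0.23, 0.03, -0.26] [-0.1, -0.1, -0.4]
```

Call:
servo_tool(
  plan=[
    [8.5,0,0,0,0,0,0],
  ],
)

```text
clock: 8.3
position: [0.4892, -0.2305, 0.2271]
tool_rot: [3.141, -0.001, 3.046]
force: [1.1, 0.6, 0.1]
grip_width: 0.0851
finger_force: 0.0
```

```bash
python3 -c "
from h import *
f=grab('wrist')
cv2.imwrite('pics/w5.png',f['frame']); np.save('pics/w5.npy',f,allow_pickle=True)
for C,d in glasses(f): print(' glass',np.round(C*1000,1),round(d*1000,1))
for C,L,s in trays(f): print(' tray',np.round(C*1000,1),round(L,2),np.round(s))
t=np.load('pics/top0.npy',allow_pickle=True).item()
a=[g for g in glasses(t) if g[0][1]<-.1][0][0]; b=glasses(f)[0][0]
print(tri(t,proj(t,[[*a,.116]]),f,proj(f,[[*b,.116]]))*1000)
go((*b*1000,68,174.6))"
```

```text
glass [ 487.  -235.4] 52.3
 tray [536.7 -68.7] 2.77 [291.  90.]
 tray [ 527.4 -241.5] -5.34 [ 77. 290.]
[[ 487.91796148 -234.69198306  111.21390151]]
at [ 489.9 -229.3  227.2] [ 1.7997e+02 -6.0000e-02  1.7463e+02] w 84.7 F [ 0.7  0.3 -1. ] t 8.35
(np.float64(487.03739838858723), np.float64(-235.38619659705083), 68, 174.6) -> [0.21, -0.65, 15.92] [0.0, -0.1, 0.0]
```

Call:
servo_tool(
  plan=[
    [8.5,0.1,-0.4,3,0,0,0],
    [8.5,0.1,-0.4,6,0,0,0],
    [8.5,0.1,-0.4,8,0,0,0],
    [8.5,0.1,-0.4,8,0,0,0],
    [8.5,0.1,-0.4,8,0,0,0],
    [8.5,0.1,-0.4,8,0,0,0],
  ],
)

```text
clock: 8.95
position: [0.4895, -0.2333, 0.1488]
tool_rot: [-3.141, 0.001, 3.049]
force: [-0.3, -0.4, -0.4]
grip_width: 0.0848
finger_force: 0.0
```

```bash
python3 -c "
from h import *
f=grab('wrist')
for C,d in glasses(f): print(' glass',np.round(C*1000,1),round(d*1000,1))
go((487.5,-235.4,68,174.6))"
```

```text
glass [ 486.9 -235.6] 52.9
at [ 489.4 -233.4  148.8] [-1.7998e+02  9.0000e-02  1.7468e+02] w 84.9 F [-0.4 -0.5  0.2] t 9.0
(487.5, -235.4, 68, 174.6) -> [0.19, -0.22, 8.08] [-0.0, 0.1, 0.1]
```

Call:
servo_tool(
  plan=[
    [8.5,0.2,-0.2,4,0,0,0],
    [8.5,0.2,-0.2,8,0,0,0],
    [8.5,0.2,-0.2,8,0,0,0],
    [8.5,0.2,-0.2,8,0,0,0],
    [4.5,0.2,-0.2,8,0,0,0],
    [4.5,0.2,-0.2,8,0,0,0],
    [4.5,0.2,-0.2,8,0,0,0],
    [4.5,0.2,-0.2,8,0,0,0],
    [4.5,0.2,-0.2,8,0,0,0],
  ],
)

```text
clock: 9.9
position: [0.4876, -0.2358, 0.0697]
tool_rot: [-3.141, 0.003, 3.048]
force: [-1.0, 0.2, 15.8]
grip_width: 0.054
finger_force: 39.1
```

```bash
python3 -c "
from h import *
go((487.5,-235.4,210,174.6),(505,250.6,210,177.5))"
```

```text
at [ 487.6 -235.8   69.7] [-1.7996e+02  1.7000e-01  1.7463e+02] w 54.0 F [-1.   0.2 15.8] t 9.9
(487.5, -235.4, 210, 174.6) -> [-0.03, 0.03, -14.03] [-0.0, 0.2, 0.0]
(505, 250.6, 210, 177.5) -> [2.78, 48.58, -14.07] [-0.0, 0.2, -2.9]
```

Call:
servo_tool(
  plan=[
    [4.5,0,0,-2,0,0,0],
    [4.5,0,0,-5,0,0,0],
    [4.5,0,0,-9,0,0,0],
    [4.5,0,1,-12,0,0,0],
    [4.5,0.2,3.5,-13.5,0,0,0],
    [4.5,0.4,7,-14,0,0,0],
    [4.5,0.6,11,-14,0,0,-0.5],
    [4.5,0.9,15,-14,0,0,-0.9],
    [4.5,1.1,19,-14,0,0,-1.2],
    [4.5,1.3,23,-14,0,0,-1.4],
  ],
)

```text
clock: 10.9
position: [0.495, -0.0035, 0.2088]
tool_rot: [3.141, 0.001, 3.073]
force: [0.2, 0.5, -3.1]
grip_width: 0.0542
finger_force: 43.0
```

Call:
servo_tool(
  plan=[
    [4.5,0.2,4,0,0,0,-0.2],
    [4.5,0.5,8,0,0,0,-0.5],
    [4.5,0.7,12,0,0,0,-0.7],
    [4.5,1,16,0,0,0,-0.9],
    [4.5,1.2,20,0,0,0,-1.2],
    [4.5,1.4,23,0,0,0,-1.4],
    [4.5,1.5,25,0,0,0,-1.5],
    [4.5,1.5,25.6,0,0,0,-1.5],
    [4.5,1.5,25.6,0,0,0,-1.5],
    [4.5,1.5,25.6,0,0,0,-1.5],
  ],
)

```text
clock: 11.9
position: [0.4979, 0.2501, 0.2081]
tool_rot: [-3.141, 0.0, 3.098]
force: [-0.7, -1.2, -2.3]
grip_width: 0.0542
finger_force: 43.0
```

```bash
python3 -c "
from h import *
go((505,250.6,140,177.5))"
```

```text
at [497.9 250.1 208.1] [-1.7998e+02  2.0000e-02  1.7748e+02] w 54.2 F [-0.7 -1.2 -2.3] t 11.9
(505, 250.6, 140, 177.5) -> [-0.7, 0.08, 6.81] [-0.0, 0.0, -0.0]
```

Call:
servo_tool(
  plan=[
    [4.5,-0.7,0.1,0,0,0,0],
    [4.5,-0.7,0.1,2,0,0,0],
    [4.5,-0.7,0.1,4,0,0,0],
    [4.5,-0.7,0.1,6,0,0,0],
    [4.5,-0.7,0.1,7.8,0,0,0],
    [4.5,-0.7,0.1,7.8,0,0,0],
    [4.5,-0.7,0.1,7.8,0,0,0],
  ],
)

```text
clock: 12.6
position: [0.5054, 0.2514, 0.1302]
tool_rot: [-3.141, 0.0, 3.098]
force: [0.3, 0.8, -1.6]
grip_width: 0.0539
finger_force: 43.1
```

```bash
python3 -c "
from h import *
go((505,250.6,69.7,177.5))
f=grab('wrist')
cv2.imwrite('pics/w6.png',f['frame'])
"
```

```text
at [505.4 251.4 130.2] [-179.98    0.    177.49] w 53.9 F [ 0.3  0.8 -1.6] t 12.6
(505, 250.6, 69.7, 177.5) -> [0.03, -0.08, 6.05] [-0.0, 0.0, -0.0]
```

View pics/w6.png

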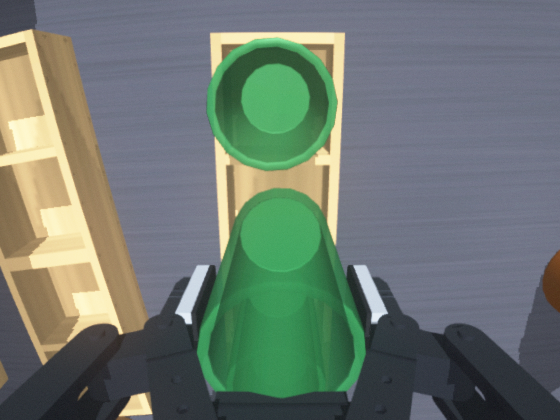

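The glass bottom at (280,235) is centred across tray_a, whose walls are near x=225 and 335. The cell is free ahead of it, so I'll lower the glass in.

Call:
servo_tool(
  plan=[
    [4.5,0,-0.1,2,0,0,0],
    [4.5,0,-0.1,3.5,0,0,0],
    [4.5,0,-0.1,4.7,0,0,0],
    [4.5,0,-0.1,5.5,0,0,0],
    [4.5,0,-0.1,5.85,0,0,0],
    [4.5,0,-0.1,6.05,0,0,0],
    [4.5,0,-0.1,6.1,0,0,0],
    [4.5,0,-0.1,6.1,0,0,0],
  ],
)

```text
clock: 13.45
position: [0.5052, 0.2511, 0.0698]
tool_rot: [3.141, 0.001, 3.098]
force: [-3.6, -1.8, 8.2]
grip_width: 0.0543
finger_force: 43.9
```

```bash
python3 -c "
from h import *
go((505,250.6,69.7,177.5))"
```

```text
at [505.2 251.1  69.8] [1.7997e+02 5.0000e-02 1.7753e+02] w 54.3 F [-3.6 -1.8  8.2] t 13.45
(505, 250.6, 69.7, 177.5) -> [0.02, -0.05, 0.01] [0.0, 0.0, 0.0]
```

Call:
servo_tool(
  plan=[
    [8.5,0,0,0,0,0,0],
    [8.5,0,0,0,0,0,0],
    [8.5,0,0,0,0,0,0],
    [8.5,0,0,-1,0,0,0],
    [8.5,0,0,-4,0,0,0],
    [8.5,0,0,-9,0,0,0],
    [8.5,0,0,-14,0,0,0],
    [8.5,0,0,-18,0,0,0],
    [8.5,0,0,-18,0,0,0],
  ],
)

```text
clock: 14.35
position: [0.5067, 0.2518, 0.2549]
tool_rot: [3.137, 0.007, 3.098]
force: [0.1, -0.9, -1.2]
grip_width: 0.0847
finger_force: 0.0
```

```bash
python3 -c "
from h import *
go((532,87.5,250,95.7))
f=grab('wrist')
for C,d in glasses(f): print(' glass',np.round(C*1000,1),round(d*1000,1))"
```

```text
at [506.7 251.8 254.9] [179.72   0.4  177.52] w 84.7 F [ 0.1 -0.9 -1.2] t 14.35
(532, 87.5, 250, 95.7) -> [-3.24, -16.31, 0.43] [0.5, 0.1, 81.8]
 glass [433.1 251.3] 52.6
 glass [646.7 244.6] 52.6
```

Call:
servo_tool(
  plan=[
    [8.5,-3.2,-16.3,0.4,0,0,81.8],
    [8.5,-3.2,-16.3,0.4,0,0,81.8],
    [8.5,-3.2,-16.3,0.4,0,0,81.8],
    [8.5,-3.2,-16.3,0.4,0,0,81.8],
    [8.5,-3.2,-16.3,0.4,0,0,81.8],
    [8.5,-3.2,-16.3,0.4,0,0,81.8],
    [8.5,-3.2,-16.3,0.4,0,0,81.8],
    [8.5,-3.2,-16.3,0.4,0,0,81.8],
    [8.5,-3.2,-16.3,0.4,0,0,81.8],
    [8.5,-3.2,-16.3,0.4,0,0,81.8],
  ],
)

```text
clock: 15.4
position: [0.5293, 0.0867, 0.2443]
tool_rot: [-3.14, 0.0, 1.665]
force: [-0.5, -0.3, -0.5]
grip_width: 0.0852
finger_force: 0.0
```

Call:
servo_tool(
  plan=[
    [8.5,0,0,0,0,0,0],
    [8.5,0,0,0,0,0,0],
    [8.5,0,0,0,0,0,0],
    [8.5,0,0,0,0,0,0],
  ],
)

```text
clock: 15.8
position: [0.5297, 0.0867, 0.2447]
tool_rot: [-3.141, -0.0, 1.672]
force: [0.0, -0.3, 0.2]
grip_width: 0.0851
finger_force: 0.0
```

```bash
python3 -c "
from h import *
go((532,87.5,13,95.7))
f=grab('wrist'); cv2.imwrite('pics/w7.png',f['frame'])
for C,d in glasses(f): print(' glass',np.round(C*1000,1),round(d*1000,1))
for C,L,s in trays(f): print(' tray',np.round(C*1000,1),round(L,2),np.round(s))
t=grab('top'); cv2.imwrite('pics/top1.png',t['frame'])
for C,L,s in trays(t): print(' toptray',np.round(C*1000,1),round(L,2),np.round(s))
"
```

```text
at [529.7  86.7 244.7] [-179.99   -0.     95.81] w 85.1 F [ 0.  -0.3  0.2] t 15.8
(532, 87.5, 13, 95.7) -> [0.06, 0.24, 23.17] [-0.0, -0.0, 0.1]
 glass [470.  206.3] 20.6
 glass [515.1 195.6] 34.8
 glass [647.3 233.6] 36.4
 tray [532.   86.7] 5.79 [291.  82.]
 tray [535.3 -69.7] 2.87 [288. 100.]
 toptray [541.6 248.8] -2.54 [ 81. 290.]
 toptray [537.2 -69.6] 2.72 [291.  80.]
 toptray [ 527. -241.] -5.42 [ 84. 291.]
 toptray [ 533.5 -425.8] -16.04 [ 89. 258.]
```

View pics/w7.png

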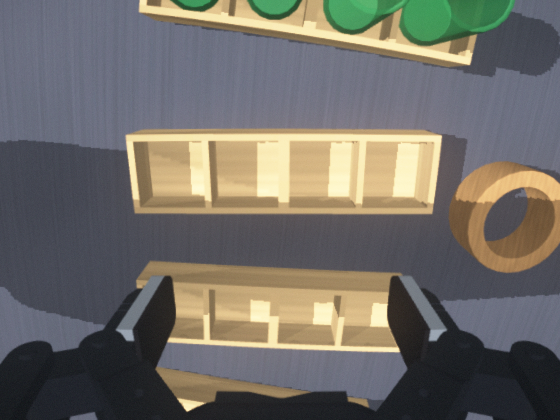

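tray_b is empty: outline (130–440, 130–213), middle divider near (283,170). tray_a at the top now holds all four glasses. I'll descend to pinch tray_b's divider.

Call:
servo_tool(
  plan=[
    [8.5,0,0.2,4,0,0,0],
    [8.5,0,0.2,9,0,0,0],
    [8.5,0,0.2,14,0,0,0],
    [8.5,0,0.2,18,0,0,0],
    [8.5,0,0.2,20,0,0,0],
    [8.5,0,0.2,20,0,0,0],
    [8.5,0,0.2,21.5,0,0,0],
    [8.5,0,0.2,23,0,0,0],
    [8.5,0,0.2,23.1,0,0,0],
    [8.5,0,0.2,23.1,0,0,0],
  ],
)

```text
clock: 16.9
position: [0.5318, 0.0869, 0.0138]
tool_rot: [-3.141, 0.0, 1.671]
force: [0.6, -0.3, 0.8]
grip_width: 0.085
finger_force: 0.0
```

```bash
python3 -c "
from h import *
go((532,87,13,95.7))"
```

```text
at [531.8  86.9  13.8] [-179.99    0.     95.74] w 85.0 F [ 0.6 -0.3  0.8] t 16.9
(532, 87, 13, 95.7) -> [0.0, 0.02, 0.08] [-0.0, 0.0, 0.0]
```

Call:
servo_tool(
  plan=[
    [0.5,0,0,0,0,0,0],
    [0.5,0,0,0,0,0,0],
    [0.5,0,0,0,0,0,0],
    [0.5,0,0,0,0,0,0],
    [0.5,0,0,0,0,0,0],
    [0.5,0,0,0,0,0,0],
    [0.5,0,0,0,0,0,0],
    [0.5,0,0,0,0,0,0],
  ],
  force=70,
)

```text
clock: 17.7
position: [0.5318, 0.087, 0.014]
tool_rot: [3.141, -0.0, 1.671]
force: [-1.0, 0.1, 6.6]
grip_width: 0.0087
finger_force: 69.2
```

```bash
python3 -c "
from h import *
go((532,87,93,95.7),(537,-69.5,93,92.7))"
```

```text
at [531.8  87.   14. ] [ 1.7999e+02 -1.0000e-02  9.5740e+01] w 8.7 F [-1.   0.1  6.6] t 17.7
(532, 87, 93, 95.7) -> [-0.01, 0.02, -7.9] [0.0, -0.0, 0.0]
(537, -69.5, 93, 92.7) -> [-15.63, -1.05, -7.9] [0.0, -0.0, 3.0]
```

Call:
servo_tool(
  plan=[
    [0.5,0,0,-0.5,0,0,0],
    [0.5,0,0,-1.5,0,0,0],
    [0.5,0,0,-3.5,0,0,0],
    [0.5,0,0,-6,0,0,0],
    [0.5,0,0,-8.5,0,0,0],
    [0.5,0,0,-10,0,0,0],
    [0.5,0,0,-10,0,0,0],
    [0.5,0,0,-10,0,0,0],
  ],
)

```text
clock: 18.5
position: [0.5316, 0.0872, 0.1137]
tool_rot: [3.141, -0.0, 1.671]
force: [-0.5, -0.1, -3.7]
grip_width: 0.0089
finger_force: 68.5
```

```bash
python3 -c "
from h import *
go((537,-69.5,114,92.7))
print(bot.observe()['moment'])
f=grab('wrist'); cv2.imwrite('pics/w8.png',f['frame']); np.save('pics/w8.npy',f,allow_pickle=True)
s=grab('scene'); cv2.imwrite('pics/s8.png',s['frame'])
for C,L,s in trays(f,z=.145): print(' tray',np.round(C*1000,1),round(L,2),np.round(s))
"
```

```text
at [531.6  87.2 113.7] [ 1.7999e+02 -1.0000e-02  9.5760e+01] w 8.9 F [-0.5 -0.1 -3.7] t 18.5
(537, -69.5, 114, 92.7) -> [-15.64, -1.03, -0.03] [0.0, -0.0, 3.1]
[-0.0354289  -0.00061718 -0.0251083 ]
```

View pics/w8.png

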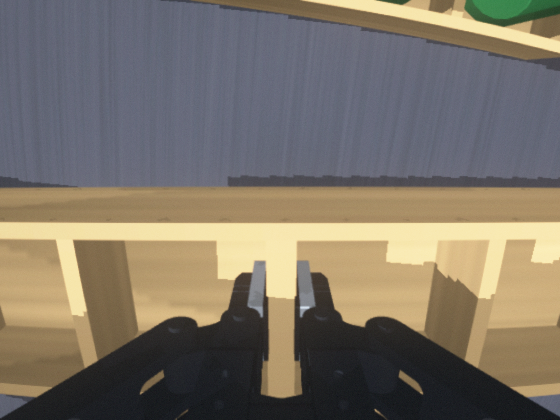

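The tray hangs level and square between the pads: its rim is horizontal at row 231 and the divider is at column 282. I'll carry it over tray_d.

Call:
servo_tool(
  plan=[
    [0.5,-0.7,0,0,0,0,0.3],
    [0.5,-2.2,-0.1,0,0,0,0.6],
    [0.5,-4.5,-0.3,0,0,0,1],
    [0.5,-7,-0.5,0,0,0,1.5],
    [0.5,-9.7,-0.7,0,0,0,2],
    [0.5,-12.2,-0.9,0,0,0,2.5],
    [0.5,-14.2,-1,0,0,0,2.9],
    [0.5,-15.3,-1,0,0,0,3.1],
    [0.5,-15.6,-1,0,0,0,3.1],
    [0.5,-15.6,-1,0,0,0,3.1],
  ],
)

```text
clock: 19.6
position: [0.5373, -0.0693, 0.1135]
tool_rot: [-3.141, -0.0, 1.617]
force: [-0.7, 0.4, -4.7]
grip_width: 0.0086
finger_force: 68.4
```

Call:
servo_tool(
  plan=[
    [0.5,0,0,1,0,0,0],
    [0.5,0,0,2.2,0,0,0],
    [0.5,0,0,3.2,0,0,0],
    [0.5,0,0,3.4,0,0,0],
    [0.5,0,0,3.4,0,0,0],
    [0.5,0,0,3.4,0,0,0],
  ],
)

```text
clock: 20.2
position: [0.5375, -0.0693, 0.0798]
tool_rot: [3.141, 0.0, 1.617]
force: [0.1, 0.3, -3.8]
grip_width: 0.0085
finger_force: 68.3
```

Run:
```python
from h import *
go((536.8,-69.7,59.5,92.7))
f=grab('wrist'); cv2.imwrite('pics/w9.png',f['frame']); np.save('pics/w9.npy',f,allow_pickle=True)
# brightness transitions in columns away from the gripper, to find rim edges
g=cv2.cvtColor(f['frame'],cv2.COLOR_BGR2GRAY).astype(int)
for c in (40,150,230,330,400,520): 
    d=np.diff(cv2.blur(g.astype(np.float32),(9,1))[:,c]); k=[i for i in range(1,300) if abs(d[i])>14 and abs(d[i])>=abs(d[i-1]) and abs(d[i])>abs(d[i+1])]; print(c,[(i,int(d[i])) for i in k])
e8=np.load('pics/w8.npy',allow_pickle=True).item()
print(plane(e8,[(281,222),(281,240),(281,187)],.145)*1000)
```

```text
at [537.5 -69.3  79.8] [1.7999e+02 1.0000e-02 9.2640e+01] w 8.5 F [ 0.1  0.3 -3.8] t 20.2
(536.8, -69.7, 59.5, 92.7) -> [-0.04, -0.07, 2.03] [0.0, 0.0, -0.1]
40 [(164, 17), (177, 20), (187, -14), (221, 18)]
150 [(30, -19), (159, 40), (176, 23), (186, -21), (222, 31)]
230 [(28, -21), (158, 22), (175, 23), (186, -22), (222, 29), (290, 16)]
330 [(33, -23), (158, 25), (175, 28), (186, -22), (222, 28)]
400 [(38, -16), (158, 20), (175, 21), (186, -23), (222, 31)]
520 [(49, -20), (161, 20), (176, 22), (187, -21), (222, 23)]
[[526.93755846 125.07297593 145.        ]
 [527.55989934 118.98471939 145.        ]
 [525.78236163 136.37427726 145.        ]]
```

View pics/w9.png

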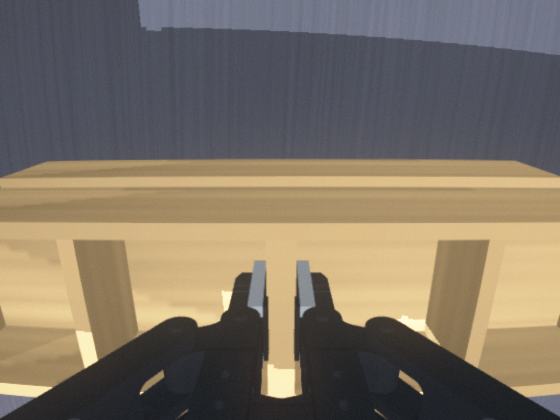

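The held tray's rim is at row 222, and tray_d's near rim edge is parallel below it at row 175–186. tray_d's base corners are near (47,161) and (515,161), so I can compute the remaining offset from those.

Run:
```python
from h import *
f=np.load('pics/w9.npy',allow_pickle=True).item()
T=np.array([.5375,-.0693]); yaw=np.radians(2.64); u=np.array([np.cos(yaw),np.sin(yaw)]); v=np.array([-u[1],u[0]])
def loc(px,z):
    P=plane(f,px,z)[:,:2]-T; return np.round(np.c_[P@u,P@v]*1000,1).tolist()
print("d rim outer/inner",loc([(150,175.5),(281,175.5),(400,175.5)],.045),loc([(150,186.5),(400,186.5)],.045))
print("held rim",loc([(150,222.5),(281,222.5),(400,222.5)],.111))
# base corners: wood mask ends on rows 161..174
w=wood(f)
for r in (163,166,169,172,176,179,182): 
    k=np.flatnonzero(w[r]); print(r,k.min(),k.max(),end=' ')
    if r>161: print(loc([(k.min(),r),(k.max()+1,r)],.045 if r>175 else .045*(r-159)/17))
```

```text
d rim outer/inner [[-64.6, 37.9], [-0.8, 37.8], [57.1, 38.0]] [[-65.2, 32.3], [57.6, 32.4]]
held rim [[-42.5, 37.8], [-0.8, 37.9], [37.0, 37.9]]
163 41 523 [[-143.2, 38.0], [143.6, 38.4]]
166 33 531 [[-143.2, 37.8], [143.6, 38.2]]
169 24 540 [[-143.4, 37.8], [143.8, 38.2]]
172 16 549 [[-142.8, 37.9], [143.7, 38.3]]
176 5 559 [[-141.5, 38.2], [141.7, 38.6]]
179 0 559 [[-144.7, 36.7], [142.1, 37.0]]
182 0 559 [[-145.1, 35.1], [142.4, 35.5]]
```

Alignment is within 0.5 mm, so I'll lower straight down.

Call:
servo_tool(
  plan=[
    [0.5,0,0,0.6,0,0,0],
    [0.5,0,0,1.2,0,0,0],
    [0.5,0,0,1.6,0,0,0],
    [0.5,0,0,1.85,0,0,0],
    [0.5,0,0,2,0,0,0],
    [0.5,0,0,2.05,0,0,0],
    [0.5,0,0,2.1,0,0,0],
    [0.5,0,0,2.1,0,0,0],
  ],
)

```text
clock: 21.05
position: [0.5374, -0.0693, 0.059]
tool_rot: [3.141, -0.0, 1.617]
force: [-3.7, 0.6, 2.5]
grip_width: 0.0089
finger_force: 69.1
```

```bash
python3 -c "
from h import *
go((537,-69.3,59,92.7))"
```

```text
at [537.4 -69.3  59. ] [179.99  -0.    92.64] w 8.9 F [-3.7  0.6  2.5] t 21.05
(537, -69.3, 59, 92.7) -> [0.0, -0.04, 0.0] [0.0, -0.0, -0.1]
```

Call:
servo_tool(
  plan=[
    [7.5,0,0,0,0,0,0],
    [7.5,0,0,0,0,0,0],
    [7.5,0,0,0,0,0,0],
    [7.5,0,0,0,0,0,0],
    [7.5,0,0,-1,0,0,0],
    [7.5,0,0,-4,0,0,0],
    [7.5,0,0,-9,0,0,0],
    [7.5,0,0,-14,0,0,0],
    [7.5,0,0,-18,0,0,0],
    [7.5,0,0,-18,0,0,0],
  ],
)

```text
clock: 22.05
position: [0.5393, -0.0698, 0.2443]
tool_rot: [3.134, -0.0, 1.616]
force: [-0.2, 0.4, -0.3]
grip_width: 0.0754
finger_force: 0.0
```

```bash
python3 -c "
from h import *
go((527.2,-241.3,240,84.6))
t=grab('top')
for z in (.045,.09):
  for C,L,s in trays(t,z=z): print(z,' tray',np.round(C*1000,1),round(L,2),np.round(s))
"
```

```text
at [539.3 -69.8 244.3] [ 1.7955e+02 -1.0000e-02  9.2620e+01] w 75.4 F [-0.2  0.4 -0.3] t 22.05
(527.2, -241.3, 240, 84.6) -> [-17.08, -2.0, 0.41] [0.4, -0.0, 8.0]
0.045  tray [541.6 248.8] -2.58 [ 80. 290.]
0.045  tray [ 526.9 -241. ] -5.42 [ 84. 291.]
0.045  tray [ 528.6 -436.2] -11.11 [ 90. 257.]
0.09  tray [534.9 241.5] -2.58 [ 78. 281.]
0.09  tray [ 520.9 -229.9] -5.42 [ 81. 281.]
```

Call:
servo_tool(
  plan=[
    [8.5,-4,-0.4,0.4,0,0,2],
    [8.5,-8,-0.9,0.4,0,0,4],
    [8.5,-12,-1.4,0.4,0,0,6],
    [8.5,-15,-1.8,0.4,0,0,7.5],
    [8.5,-17,-2,0.4,0,0,8],
    [8.5,-17,-2,0.4,0,0,8],
    [8.5,-17,-2,0.4,0,0,8],
    [8.5,-17,-2,0.4,0,0,8],
  ],
)

```text
clock: 22.9
position: [0.5253, -0.2389, 0.2343]
tool_rot: [-3.141, -0.001, 1.478]
force: [-1.1, -0.5, -0.2]
grip_width: 0.0853
finger_force: 0.0
```

```bash
python3 -c "
from h import *
f=grab('wrist'); cv2.imwrite('pics/w10.png',f['frame'])
for C,L,s in trays(f): print(' tray',np.round(C*1000,1),round(L,2),np.round(s))
for C,L,s in trays(f,.09): print(' .09 tray',np.round(C*1000,1),round(L,2),np.round(s))
go((527.2,-241.4,13.3,84.6))
"
```

```text
tray [ 527.7 -241.8] -5.25 [ 82. 291.]
 .09 tray [ 509.2 -223.8] -5.25 [ 71. 252.]
at [ 525.4 -238.8  234.5] [-1.7997e+02 -3.0000e-02  8.4730e+01] w 85.2 F [ 0.1 -0.8 -0.5] t 22.95
(527.2, -241.4, 13.3, 84.6) -> [-0.25, 0.21, 22.12] [-0.0, -0.0, 0.1]
```

Call:
servo_tool(
  plan=[
    [8.5,-0.2,0.2,4,0,0,0.1],
    [8.5,-0.2,0.2,9,0,0,0.1],
    [8.5,-0.2,0.2,14,0,0,0.1],
    [8.5,-0.2,0.2,17,0,0,0.1],
    [8.5,-0.2,0.2,18,0,0,0.1],
    [8.5,-0.2,0.2,18,0,0,0.1],
    [8.5,-0.2,0.2,20,0,0,0.1],
    [8.5,-0.2,0.2,22,0,0,0.1],
    [8.5,-0.2,0.2,22.1,0,0,0.1],
    [8.5,-0.2,0.2,22.1,0,0,0.1],
  ],
)

```text
clock: 23.95
position: [0.5278, -0.2424, 0.0153]
tool_rot: [3.14, 0.0, 1.476]
force: [-0.2, 0.9, 0.1]
grip_width: 0.0852
finger_force: 0.0
```

```bash
python3 -c "
from h import *
go((527.3,-241.4,13.5,84.7))"
```

```text
at [ 527.8 -242.4   15.3] [1.7992e+02 2.0000e-02 8.4560e+01] w 85.2 F [-0.2  0.9  0.1] t 23.95
(527.3, -241.4, 13.5, 84.7) -> [0.09, -0.06, 0.18] [0.1, 0.0, -0.1]
```

Call:
servo_tool(
  plan=[
    [8.5,0.1,-0.04,0.15,0,0,0],
    [0.5,0.1,-0.04,0.15,0,0,0],
    [0.5,0.1,-0.04,0.15,0,0,0],
    [0.5,0.1,-0.04,0.15,0,0,0],
    [0.5,0.1,-0.04,0.15,0,0,0],
    [0.5,0.1,-0.04,0.15,0,0,0],
    [0.5,0.1,-0.04,0.15,0,0,0],
    [0.5,0.1,-0.04,0.15,0,0,0],
    [0.5,0.1,-0.04,0.15,0,0,0],
  ],
  force=70,
)

```text
clock: 24.85
position: [0.5269, -0.2412, 0.0125]
tool_rot: [3.141, 0.0, 1.475]
force: [-0.8, -0.2, 5.7]
grip_width: 0.0093
finger_force: 69.1
```

Call:
servo_tool(
  plan=[
    [0.5,0,0,-0.5,0,0,0],
    [0.5,0,0,-1.5,0,0,0],
    [0.5,0,0,-3.5,0,0,0],
    [0.5,0,0,-6,0,0,0],
    [0.5,0,0,-9,0,0,0],
    [0.5,0,0,-12,0,0,0],
    [0.5,0,0,-14,0,0,0],
    [0.5,0,0,-14,0,0,0],
    [0.5,0,0,-14,0,0,0],
  ],
)

```text
clock: 25.75
position: [0.5267, -0.2408, 0.1523]
tool_rot: [3.141, -0.0, 1.476]
force: [-0.4, 1.1, -3.5]
grip_width: 0.0094
finger_force: 68.3
```

```bash
python3 -c "
from h import *
go((537.5,-69.3,154,92.65))
f=grab('wrist'); cv2.imwrite('pics/w11.png',f['frame'])
g=cv2.cvtColor(f['frame'],cv2.COLOR_BGR2GRAY)
for c in (150,230,330,400): 
    d=np.diff(cv2.blur(g.astype(np.float32),(9,1))[:,c]); print(c,[(i,int(d[i])) for i in range(1,300) if abs(d[i])>14 and abs(d[i])>=abs(d[i-1]) and abs(d[i])>abs(d[i+1])])
"
```

```text
at [ 526.7 -240.8  152.3] [ 1.7998e+02 -1.0000e-02  8.4560e+01] w 9.4 F [-0.4  1.1 -3.5] t 25.75
(537.5, -69.3, 154, 92.65) -> [17.18, -0.55, -0.17] [0.0, -0.0, -8.1]
150 [(17, -20), (30, -15), (38, 19), (224, 58), (242, -32)]
230 [(3, -18), (17, -15), (33, 22), (224, 56)]
330 [(1, -22), (17, 16), (187, 19), (224, 56), (242, -31)]
400 [(9, 19), (135, -21), (187, 20), (224, 56), (242, -39), (293, 32)]
```

Call:
servo_tool(
  plan=[
    [0.5,0.8,0,0,0,0,-0.4],
    [0.5,2.5,-0.1,0,0,0,-1.2],
    [0.5,5,-0.2,0,0,0,-2.4],
    [0.5,8,-0.3,0,0,0,-3.8],
    [0.5,11,-0.4,0,0,0,-5.2],
    [0.5,13.8,-0.5,0,0,0,-6.5],
    [0.5,15.8,-0.5,0,0,0,-7.5],
    [0.5,16.9,-0.5,0,0,0,-8],
    [0.5,17.2,-0.5,0,0,0,-8.1],
    [0.5,17.2,-0.5,0,0,0,-8.1],
  ],
)

```text
clock: 26.8
position: [0.538, -0.0697, 0.152]
tool_rot: [-3.141, 0.0, 1.617]
force: [1.1, -0.8, -2.5]
grip_width: 0.0089
finger_force: 68.3
```

Call:
servo_tool(
  plan=[
    [0.5,0,0,1,0,0,0],
    [0.5,0,0,2,0,0,0],
    [0.5,0,0,2.8,0,0,0],
    [0.5,0,0,2.8,0,0,0],
    [0.5,0,0,2.8,0,0,0],
    [0.5,0,0,2.8,0,0,0],
  ],
)

```text
clock: 27.4
position: [0.5383, -0.0696, 0.1244]
tool_rot: [3.141, 0.0, 1.617]
force: [-0.8, 0.1, -3.2]
grip_width: 0.0095
finger_force: 68.2
```

```bash
cat > al.py <<'E'
from h import *
go((537.5,-69.3,102.5,92.65))
s=bot.observe(); f=grab('wrist'); cv2.imwrite('pics/w12.png',f['frame'])
g=cv2.cvtColor(f['frame'],cv2.COLOR_BGR2GRAY)
for c in (80,150,230,330,400,480): 
    d=np.diff(cv2.blur(g.astype(np.float32),(9,1))[:,c]); print(c,[(i,int(d[i])) for i in range(120,250) if abs(d[i])>12 and abs(d[i])>=abs(d[i-1]) and abs(d[i])>abs(d[i+1])])
T=s["position"][:2]; yaw=s["tool_rot"][2]-np.pi/2; u=np.array([np.cos(yaw),np.sin(yaw)]); v=np.array([-u[1],u[0]])
def loc(px,z):
    P=plane(f,px,z)[:,:2]-T; return np.round(np.c_[P@u,P@v]*1000,1).tolist()
for r in (172,173,174,175,176,177,178,188): print(r,loc([(80,r+.5),(281,r+.5),(480,r+.5)],.09))
w=wood(f)
for r in range(130,176,4):
    k=np.flatnonzero(w[r]); 
    if len(k)>50: print(r,k.min(),k.max()+1,[loc([(k.min(),r),(k.max()+1,r)],z) for z in(0,.045)])
E
python3 al.py
```

```text
at [538.3 -69.6 124.4] [1.7998e+02 1.0000e-02 9.2630e+01] w 9.5 F [-0.8  0.1 -3.2] t 27.4
(537.5, -69.3, 102.5, 92.65) -> [0.03, -0.08, 2.19] [0.0, 0.0, -0.0]
80 [(148, 25), (175, 25), (187, -14), (224, 26), (241, -31)]
150 [(147, 33), (163, -14), (174, 19), (187, -24), (224, 32)]
230 [(146, 22), (174, 23), (187, -23), (224, 23)]
330 [(146, 23), (174, 24), (187, -21), (224, 24)]
400 [(146, 34), (174, 20), (187, -25), (224, 24)]
480 [(148, 26), (175, 26), (188, -19), (224, 21), (241, -32)]
172 [[-99.9, 39.7], [-0.8, 39.3], [97.3, 39.9]]
173 [[-99.9, 39.2], [-0.8, 38.8], [97.4, 39.4]]
174 [[-100.0, 38.7], [-0.8, 38.3], [97.5, 38.9]]
175 [[-100.1, 38.2], [-0.8, 37.8], [97.5, 38.4]]
176 [[-100.2, 37.7], [-0.8, 37.3], [97.6, 37.9]]
177 [[-100.3, 37.2], [-0.8, 36.9], [97.7, 37.4]]
178 [[-100.3, 36.6], [-0.8, 36.4], [97.8, 36.9]]
188 [[-101.2, 31.5], [-0.8, 31.4], [98.6, 31.7]]
150 77 486 [[[-150.0, 36.6], [149.3, 37.0]], [[-124.8, 43.7], [124.0, 44.0]]]
154 65 498 [[[-159.8, 33.8], [159.2, 34.2]], [[-133.0, 41.4], [132.2, 41.7]]]
158 53 510 [[[-169.8, 31.0], [169.3, 31.4]], [[-141.4, 39.0], [140.6, 39.4]]]
162 38 523 [[[-182.5, 28.1], [180.3, 28.5]], [[-151.9, 36.7], [149.8, 37.0]]]
166 26 534 [[[-193.0, 25.2], [190.0, 25.6]], [[-160.6, 34.3], [157.8, 34.6]]]
170 15 545 [[[-202.9, 22.3], [199.9, 22.7]], [[-168.8, 31.8], [166.0, 32.2]]]
174 3 557 [[[-213.8, 19.3], [210.8, 19.8]], [[-178.0, 29.3], [175.1, 29.7]]]
```

View pics/w12.png

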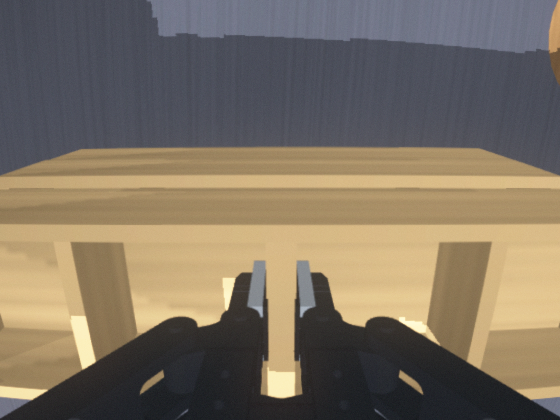

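The held rim at row 224 is parallel to the stack's rim edge at row 174.5, which is 38 mm from the tool axis. The stack sits about 0.7 mm towards -x, so I'll shift by that and lower.

Call:
servo_tool(
  plan=[
    [0.5,0,-0.07,0.6,0,0,0],
    [0.5,0,-0.07,1.2,0,0,0],
    [0.5,0,-0.07,1.7,0,0,0],
    [0.5,0,-0.07,2,0,0,0],
    [0.5,0,-0.07,2.12,0,0,0],
    [0.5,0,-0.07,2.2,0,0,0],
    [0.5,0,-0.07,2.25,0,0,0],
    [0.5,0,-0.07,2.25,0,0,0],
  ],
)

```text
clock: 28.25
position: [0.5373, -0.0695, 0.1024]
tool_rot: [3.142, -0.0, 1.617]
force: [-6.7, 1.8, 13.3]
grip_width: 0.0091
finger_force: 70.9
```

```bash
python3 -c "
from h import *
go((537.5,-69.3,102.5,92.65))"
```

```text
at [537.3 -69.5 102.4] [ 1.800e+02 -3.000e-02  9.263e+01] w 9.1 F [-6.7  1.8 13.3] t 28.25
(537.5, -69.3, 102.5, 92.65) -> [0.02, 0.02, -0.01] [0.0, -0.0, -0.0]
```

Call:
servo_tool(
  plan=[
    [0.5,0,0,-0.07,0,0,0],
    [7.5,0,0,-0.07,0,0,0],
    [7.5,0,0,-0.07,0,0,0],
    [7.5,0,0,-0.07,0,0,0],
    [7.5,0,0,-0.07,0,0,0],
    [7.5,0,0,-1,0,0,0],
    [7.5,0,0,-4,0,0,0],
    [7.5,0,0,-9,0,0,0],
    [7.5,0,0,-13,0,0,0],
    [7.5,0,0,-13,0,0,0],
  ],
)

```text
clock: 29.25
position: [0.5394, -0.0701, 0.2371]
tool_rot: [3.134, -0.0, 1.616]
force: [0.5, 0.4, 0.0]
grip_width: 0.0749
finger_force: 0.0
```

Call:
servo_tool(
  plan=[
    [7.5,4,0,-4,0,0,0],
    [7.5,8,0,-6,0,0,0],
    [7.5,11,0,-6,0,0,0],
    [7.5,12,0,-6,0,0,0],
    [7.5,12,0,-6,0,0,0],
    [7.5,12,0,-6,0,0,0],
  ],
)

```text
clock: 29.85
position: [0.5317, 0.0492, 0.2916]
tool_rot: [-3.141, 0.001, 1.616]
force: [0.5, -0.1, 0.5]
grip_width: 0.075
finger_force: 0.0
```

Run:
```python
from h import *
go((537,50,290,92.65))
t=grab('top'); s=grab('scene')
for z in (.045,.135):
  for C,L,q in trays(t,z=z): print(z,' tray',np.round(C*1000,1),round(L,2),np.round(q))
for C,d in glasses(t): print(' glass',np.round(C*1000,1),round(d*1000,1))
a=cv2.resize(t['frame'][170:330,150:420],(540,320),interpolation=2); b=cv2.resize(s['frame'][120:280,130:400],(540,320)[:2],interpolation=2)
cv2.imwrite('pics/end.png',cv2.resize(np.vstack([a,b]),(506,600)))
```

```text
at [531.7  49.2 291.6] [-1.7997e+02  4.0000e-02  9.2590e+01] w 75.0 F [ 0.5 -0.1  0.5] t 29.85
(537, 50, 290, 92.65) -> [0.05, 0.53, 0.16] [-0.0, 0.0, -0.1]
0.045  tray [551.1 -80. ] 2.58 [311.  91.]
0.045  tray [541.6 248.8] -2.58 [ 80. 291.]
0.045  tray [ 528.3 -456.8] -1.83 [ 89. 256.]
0.135  tray [537.1 -69.4] 2.58 [291.  85.]
0.135  tray [528.2 234.3] -2.58 [ 75. 272.]
 glass [625.9 259.2] 105.8
 glass [506.8 251.1] 52.1
 glass [433.8 250.7] 51.9
```

View pics/end.png

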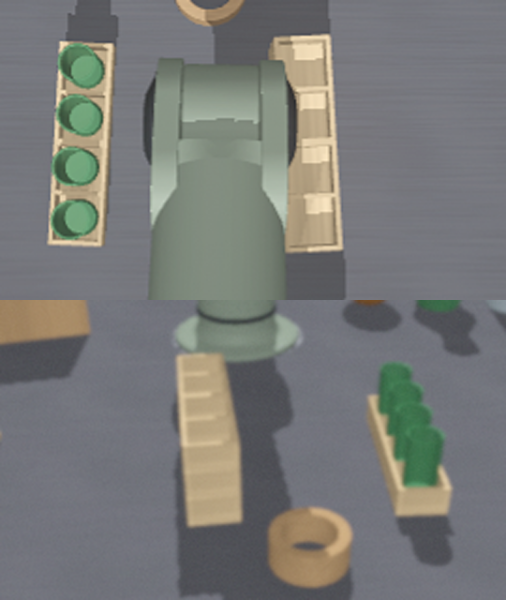

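The crops show four upright glasses in tray_a, one per cell, and the three trays stacked squarely. The top tray measures (537.1, -69.4) mm at z = 135 mm, the same spot as tray_d.

```bash
python3 -c "
from h import *
print(bot.job_done())"
```

```text
the job is handed in; nothing more can be done
None
```

The job is handed in at about 30 s of the 72 s allowed: all four glasses stand upright in tray_a, one per cell, and tray_b then tray_c are stacked squarely on the spare tray_d.

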